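# Seat the weighing platter on the sandwich scale

## Task

Lift the steel weighing platter off the green board by its blue bar and set it on the bench scale, bar pointing to the scale's console, so that its grooves sit fully down on all three steel balls under both spring rollers, level and flat, then let go. The load cell is delicate: lower it gently, feel for the seat and never lean on the scale with more than about 3 kg of force. Leave everything else where it stands.

Things in the scene. Friction and masses are not known exactly. Their poses are not given: they have to be found in the camera images.
- platter: Loose steel weighing platter, 0.41 to 0.69 kg: flat slab 190 (x) x 190 (y) x 14.5 mm with a blue bar above its middle. Origin: centre of its underside; z up, x along the bar. It seats only with its x and y axes along the scale's x and y (not half a turn about): the yellow dots on its +y edge and on the housing's +y side then face each other.
- bar (a point): Centre of the platter's blue bar, 50 mm above the underside. The bar is 110 mm long (platter x), 16 mm thick (platter y), 20 mm tall, on two posts 45 mm either side of its middle, 25 mm free below it. Grip it from above across its thickness.
- groove (a point): Mouth of the platter's first groove, in the underside, 55 mm from the centre towards +y. Three radial vee grooves: towards +y and 120 degrees either side of it, from 28 to 84 mm out, mouth 11 mm wide, 8 mm deep, flanks 35 degrees from vertical, flat land 26 mm wide on both sides of each.
- bead (a point): Middle of the point of the +y edge bead of the platter, 102 mm from the centre, 7 mm above the underside. Both the +y and -y edges carry such a bead, 100 mm long in x, of pointed (<) section with 45 degree slopes above and below.
- scale: Fixed bench scale, white housing 255 x 270 mm, top 53 mm above the table; grey console strip 55 mm wide on its -x side. Origin on the table below the mean place of the ball carrier; x points away from the console, y to the +y ball, z up. On it: a blue three-armed ball carrier and two orange spring catches.
- ball_mean (a point): Mean place of the centre of the +y ball, 55 mm from the carrier's centre. Three slick steel balls, 12 mm diameter, centres 75 mm above the table, towards scale +y and 120 degrees either side. NOT in this reading: the whole carrier (balls, catches) is stuck anywhere within 12 mm along scale x and 3 mm along scale y of its mean place; it is not turned and stays put.
- roller_mean (a point): Mean place of the free +y spring roller's axis (on the carrier), 102 mm from its centre, 87 mm above the table; one like it at -y, each on an orange catch 94 mm tall. Steel roller 8 mm diameter, 16 mm long in x; it gives straight outward by up to 14 mm against a spring: 3 N at first, then 0.3 N per mm. 
- seat_mean (a point): Where the seated platter's origin would be with the carrier at its mean place: 77.6 mm above the table. Coming down, the beads wedge the rollers outward (about 12 N upward at most), easing by 82 mm. Off the grooves the underside stops on the ball tops at 81 mm; with balls within about 4 mm of the grooves it drops in and the rollers pull it down and centre it.
- board: Fixed green plastic board 250 (x) x 300 (y) x 18 mm on which the platter starts. Origin: centre of its underside.
- weight: Loose brass check weight, 30 mm diameter, 40 mm tall, standing on the scale's console; leave it. Origin: centre of its underside.
- timer: Loose red kitchen timer, 40 mm diameter, 29 mm tall, standing on the board; leave it. Origin: centre of its underside.
- jar: Loose jar with red cap, 84 mm diameter, 125 mm tall; leave it. Origin: centre of its underside.
- can: Loose can with yellow label, 74 mm diameter, 110 mm tall; leave it. Origin: centre of its underside.
- bowl: Loose white bowl, 130 mm diameter, 60 mm tall; leave it. Origin: centre of its underside.
- spreader: Loose spreading spatula, 180 mm long along its x, lying on the table; leave it. Origin: under its middle.

How it is judged:
By the outcome, as a careful person would: the job done as asked, in the order asked, and still so for the second after the job is handed in, with the robot touching nothing.
It also fails if it takes over 72 s, if anything falls off the work surface, if the arm or the gripper's body presses on something with over 40 N, if the wrist force passes 120 N, or if a joint passes its speed limit or range.

## Robot

A 7-joint arm with a two-finger parallel gripper is mounted at the origin on the work surface. World frame = base frame: x ahead of the robot, y to its left, z up, the work surface at z = 0. Lengths are in mm, angles in degrees, forces in N, time in s.
With the tool pointing down it reaches from about 425 to 875 mm from the base axis. Payload 4.7 kg.
Tool frame: the origin (TCP) lies midway between the tips of the shut fingers; the grasp point (between the pads) lies 19 mm behind it; z points along the fingers, y is the line along which they close (so a half turn about z gives the same grasp; the last joint's range is limited). The gripper opens to 87 mm and grips with 3 to 60 N. Pads are 19 mm wide; open, the fingers measure 117 mm over their backs; the gripper's body (75 mm by 190 mm) begins 51 mm behind the grasp point.
Start: joints at [70.365, 18.392, -4.016, 83.108, 1.295, 78.541, -3.26], TCP at [227.012, -609.091, 222.587] pointing down, gripper open.
Joint ranges: [-163.93, 163.93], [-17.29, 119.83], [-79.2, 71.16], [3.27, 140.29], [-89.18, 269.18], [5.43, 117.66], [-154.24, 154.24]. Speed limits (degrees/s): [147.25, 147.25, 180, 180, 180, 180, 180].

## Interface

Orientations are given as [roll, pitch, yaw] about the fixed x, y, z axes, in that order (R = Rz(yaw) Ry(pitch) Rx(roll)).
In Python, from workcell import arm gives the robot as it stands.
- The arm moves only by the tool arm_command, never from a script. Its argument "motion" is a list that holds one entry, the list of rows, each a list of 7 numbers: the gripper's target within -1 to 1 (fully open at 1, half-way at 0, shut at -1), then the shift along the tool's x, y, z in m, then the turn, a rotation vector about the tool's x, y, z in degrees. A call has exactly 10 rows; each row is the pose to reach, as a shift and turn from the pose commanded when the call began, along the tool's axes at that moment; what a row does not reach only later rows make up. A row lasts 1/12 s, in which the tool goes at most 41.7 mm and 7.16 degrees, less where a joint would pass 70% of its speed; a pose out of reach is approached as far as the arm can. A call with a gripper value outside its range is refused whole. The fingers move at their own pace and stop on an object; "newtons" is the grip in N (left out, the last holds). Time passes only in rows, so rows that repeat a pose let the fingers close, or fill a call up. It gives the time, the measured TCP pose, the force, the opening and the grip force at its end, in the units of the state.
- arm.get_state(): the state, without advancing time (a new reading comes with each control period).
- arm.get_image(name): name is "scene" or "top" or "wrist"; returns a dict with "frame" (420x560x3 uint8, red, green, blue), "camera_matrix" (3x3 intrinsics, pixels), "R" (3x3) and "t" (3): a world point X has camera coordinates R X + t. Camera axes: x right, y down, z forward; pixel columns grow to the right and rows downward; lengths in mm; the calibration is good to about 2 mm. A picture is of the moment at which its call begins. There is no depth.
- arm.job_done(): hands the job in; it is judged then, once.
The state is a dict: "t": time; "joint_pos": joint angles; "dq": joint speeds; "joint_efforts": joint torques, N m; "position": TCP position; "orientation": TCP orientation; "wrist_force": force on the tool from outside, world axes, zero at the start; "moment": the same for the moment, N m; "finger_gap": opening from 0.0 (shut) to 1.0 (fully open); "finger_force": force on a finger pad.
Only numpy, scipy, OpenCV 4.12 (cv2) and the standard library are available. Lean on these libraries where they do the work, as an engineer would, in place of code of your own. Each camera call takes 0.05 s, during which the arm holds its last target. There are 200 camera calls.

## Working session

There is one attempt and no reset: what is moved stays moved. The work goes in short steps, Python scripts to look and compute and a tool call to move; the robot and the scene stay as the last step left them, time stands still between calls to the robot, and variables do not carry over. Pictures are saved under pics/ and viewed, at most 10 in all, crops included, and the job is handed in when it is done.

Besides the shell and the picture viewer there is one more tool, called after "Emit:" as name(argument=value, ...), one argument or row to a line, values as JSON. arm_command: Moves the arm, as the interface text tells. Its arguments: {"type":"object","properties":{"motion":{"type":"array","items":{"type":"array","items":{"type":"array","items":{"type":"number"}}}},"newtons":{"type":"number"}},"required":["motion"]}

```bash
mkdir -p pics; cat > h.py <<'E'
import numpy as np,cv2,pickle
from workcell import arm
def snap(n,f):
    d=arm.get_image(n); cv2.imwrite(f'pics/{f}.png',d['frame'][:,:,::-1]); pickle.dump(d,open(f'pics/{f}.pkl','wb')); return d
def load(f): return pickle.load(open(f'pics/{f}.pkl','rb'))
def plane(d,uv,z):
    K,R,t=np.array(d['camera_matrix']),np.array(d['R']),np.array(d['t']).ravel()
    r=R.T@np.linalg.solve(K,[uv[0],uv[1],1.]); c=-R.T@t
    return c+r*(z-c[2])/r[2]
def proj(d,X):
    K,R,t=np.array(d['camera_matrix']),np.array(d['R']),np.array(d['t']).ravel()
    p=K@(R@np.array(X,float)+t); return p[:2]/p[2]
E
python3 - <<'E'
from h import *
for n in('scene','top','wrist'):
    d=snap(n,n+'0'); print(n,-np.array(d['R']).T@np.array(d['t']).ravel())
a=[cv2.imread(f'pics/{n}0.png') for n in('top','scene')]
print({k:np.round(v,3) for k,v in arm.get_state().items()})
E
```

```text
scene [1230.51136778 -404.60434617 1147.35996394]
top [ 245.52463552    5.28877708 1381.64495199]
wrist [ 290.60035302 -585.23648209  382.91742214]
{'t': np.float64(0.15), 'joint_pos': array([70.364, 18.429, -4.013, 83.154,  1.296, 78.542, -3.26 ]), 'dq': array([ 0.009, -0.118,  0.028, -0.238, -0.028, -0.046, -0.036]), 'joint_efforts': array([ 0.0000e+00, -4.9179e+01, -4.0500e-01, -3.1288e+01, -6.4000e-02,
        4.0000e-02,  0.0000e+00]), 'position': array([ 226.83 , -608.724,  221.761]), 'orientation': array([-1.7992e+02,  6.0000e-03,  2.0444e+01]), 'wrist_force': array([0.006, 0.262, 0.542]), 'moment': array([-0.014, -0.012, -0.01 ]), 'finger_force': np.float64(0.0), 'finger_gap': np.float64(1.001)}
```

View pics/top0.png

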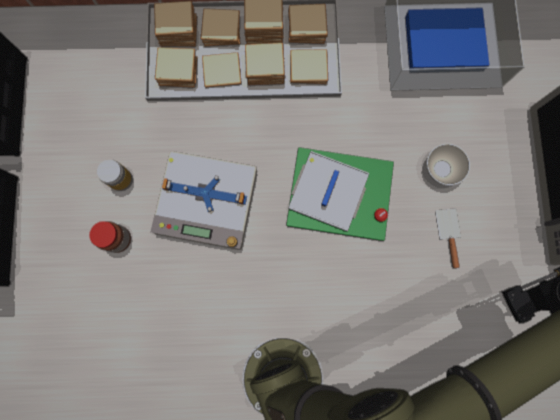

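View pics/scene0.png

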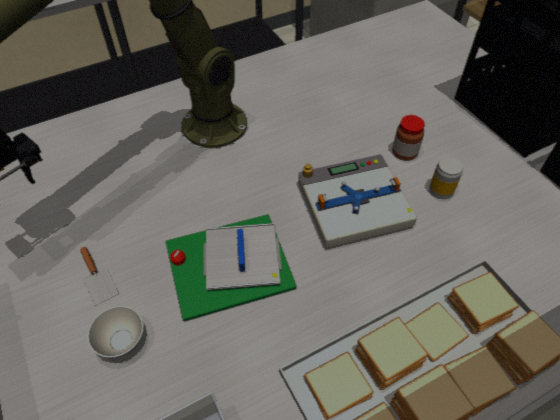

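The top view shows the platter with its blue bar centred at about (330,189) and its yellow dot at (311,160). The board's timer is at (381,215). The scale carrier is at about (206,193), with orange catches at (166,184) and (240,198), the console at the bottom with the weight at (232,241), and a dot at (170,160). Next I'll measure these.

```bash
cat >> h.py <<'E'
def blobs(d,lo,hi,box=None,amin=20):
    hsv=cv2.cvtColor(d['frame'],cv2.COLOR_RGB2HSV); m=cv2.inRange(hsv,np.array(lo),np.array(hi))
    if box: k=np.zeros_like(m); x0,y0,x1,y1=box; k[y0:y1,x0:x1]=255; m&=k
    out=[]
    for c in cv2.findContours(m,cv2.RETR_EXTERNAL,cv2.CHAIN_APPROX_NONE)[0]:
        if cv2.contourArea(c)>=amin: out.append(cv2.minAreaRect(c)+(cv2.contourArea(c),))
    return out
BLUE=((100,120,50),(130,255,255)); ORG=((5,140,120),(20,255,255))
E
python3 - <<'E'
from h import *
d=load('top0'); s=load('scene0')
for n,c,b in(('bar',BLUE,(290,140,380,240)),('carrier',BLUE,(150,150,260,250)),('orange',ORG,(150,150,260,225)),('yel',((24,120,120),(35,255,255)),(150,140,380,250))):
    for r in blobs(d,*c,b,4): print(n,np.round(r[0],1),np.round(r[1],1),r[2],r[3])
for n,c,b in(('bar',BLUE,(200,210,290,290)),('org',ORG,(310,165,410,225))):
    for r in blobs(s,*c,b,4): print('S',n,np.round(r[0],1),np.round(r[1],1),r[2])
r=blobs(d,*BLUE,(290,140,380,240))[0]
box=cv2.boxPoints(r[:3]); P=[plane(d,p,78)[:2] for p in box]; print(np.round(P,1),np.mean(P,0))
for a,b in zip(P,np.roll(P,1,0)): print(np.linalg.norm(a-b),np.degrees(np.arctan2(*(a-b)[::-1])))
for r in blobs(d,*ORG,(150,150,260,225),4): print(plane(d,r[0],92))
E
```

```text
bar [329.9 187.8] [ 4.4 36.4] 21.03750991821289 124.0
carrier [202.6 193.4] [26.6 64.2] 84.68545532226562 488.5
orange [241.1 197.1] [2.7 8.5] 14.03624439239502 13.5
orange [164.5 183.1] [2.2 8.2] 11.309932708740234 10.5
yel [161.2 224.8] [2.8 2.1] 45.0 4.5
S bar [240.5 249.9] [42.1  5.6] 86.8201675415039
S org [321.1 197.7] [7.6 2.2] 63.43495178222656
S org [396.5 180. ] [7.6 1.8] 63.43495178222656
[[ 489.1 -127. ]
 [ 589.5 -169.7]
 [ 584.5 -181.5]
 [ 484.2 -138.6]] [ 536.82076218 -154.19290949]
12.63515748774555 66.9795506630306
109.11480523480316 -23.055292778024537
12.805920288468334 -113.31873773992282
109.04837369235085 156.85505554433675
[512.53673732 103.96167014  92.        ]
[559.79173583 324.54400765  92.        ]
```

```bash
cat >> h.py <<'E'
from scipy.spatial.transform import Rotation as Ro
def plan(x,y,z,yaw,n=None,base=None):
    s=arm.get_state(); p=np.array(s['position']); R=Ro.from_euler('xyz',s['orientation'],degrees=True)
    T=Ro.from_euler('xyz',[180,0,yaw],degrees=True)
    d=R.inv().apply(np.array([x,y,z])-p)/1000; rv=(R.inv()*T).as_rotvec(degrees=True)
    print('shift m',np.round(d,4),'turn',np.round(rv,2),'rows',max(np.linalg.norm(d)/.0417,np.linalg.norm(rv)/7.16))
E
python3 - <<'E'
from h import *
d=load('wrist0'); R=np.array(d['R']); print(d['camera_matrix'],'fwd',R.T[:,2],'right',R.T[:,0])
T=Ro.from_euler('xyz',[180,0,20.444],degrees=True)
print('cam in tool',T.inv().apply(-R.T@d['t']-np.array([226.83,-608.724,221.761])),'fwd tool',T.inv().apply(R.T[:,2]))
c=plane(d,(280,210),0);print('centre hits',c)
plan(400,-350,300,-12); plan(480,220,300,-12); plan(537,-154,250,-23.1)
E
```

```text
[[342.10505027   0.         283.69132979]
 [  0.         342.10505027 209.04447282]
 [  0.           0.           1.        ]] fwd [-0.23456786 -0.08462323 -0.96840943] right [ 0.34770264 -0.93760207 -0.00228927]
cam in tool [  67.95771107    0.26632284 -161.15642214] fwd tool [-0.24935156 -0.00263946  0.96840943]
centre hits [ 195.29319438 -615.09167639    0.        ]
shift m [ 0.2526 -0.1821 -0.078 ] turn [-8.000e-02  3.000e-02  3.244e+01] rows 7.6980761679686545
shift m [ 0.5267 -0.6882 -0.0773] turn [-8.000e-02  3.000e-02  3.244e+01] rows 20.864690517557555
shift m [ 0.4495 -0.3178 -0.0278] turn [-7.000e-02  4.000e-02  4.354e+01] rows 13.217255148099593
```

```bash
python3 -c "
from h import *
plan(450,-300,320,-12)"
```

```text
shift m [ 0.3169 -0.2115 -0.098 ] turn [-8.000e-02  3.000e-02  3.244e+01] rows 9.43413360771443
```

Emit:
arm_command(
  motion=[
    [[1,0.032,-0.021,-0.01,0,0,3.2],[1,0.063,-0.042,-0.02,0,0,6.5],[1,0.095,-0.063,-0.03,0,0,9.7],[1,0.127,-0.085,-0.04,0,0,13],[1,0.158,-0.106,-0.05,0,0,16.2],[1,0.19,-0.127,-0.06,0,0,19.5],[1,0.222,-0.148,-0.07,0,0,22.7],[1,0.253,-0.169,-0.08,0,0,26],[1,0.285,-0.19,-0.09,0,0,29.2],[1,0.317,-0.211,-0.098,0,0,32.4]],
  ],
)

```text
t: 0.98
position: [451.1, -299.0, 321.3]
orientation: [180.0, -0.0, -12.1]
wrist_force: [0.8, -0.5, -0.6]
finger_gap: 1.002
finger_force: 0.0
```

```bash
python3 -c "
from h import *
print(arm.get_state()['position'],arm.get_state()['orientation'])
plan(510,110,320,-12)"
```

```text
[ 451.07883613 -298.99983436  321.31850709] [ 1.79966165e+02 -3.04677259e-02 -1.21289521e+01]
shift m [-0.0283 -0.4123  0.0011] turn [ 0.03 -0.03 -0.13] rows 9.909455183056188
```

Emit:
arm_command(
  motion=[
    [[1,-0.003,-0.041,0,0,0,0],[1,-0.006,-0.082,0,0,0,0],[1,-0.009,-0.123,0,0,0,0],[1,-0.011,-0.165,0,0,0,0],[1,-0.014,-0.206,0,0,0,0],[1,-0.017,-0.247,0,0,0,0],[1,-0.02,-0.288,0,0,0,0],[1,-0.023,-0.33,0,0,0,0],[1,-0.028,-0.37,0,0,0,0],[1,-0.028,-0.412,0,0,0,0]],
  ],
)

```text
t: 1.82
position: [507.4, 109.9, 320.8]
orientation: [179.9, -0.0, -12.0]
wrist_force: [0.8, 1.0, -0.2]
finger_gap: 1.002
finger_force: 0.0
```

```bash
python3 - <<'E'
from h import *
arm.get_image('wrist');d=snap('wrist','w1'); print(arm.get_state()['position'],arm.get_state()['dq'].max() if hasattr(arm.get_state()['dq'],'max') else 0)
for n,c in(('blue',BLUE),('org',ORG)):
    for r in blobs(d,*c,None,15): print(n,np.round(r[0],1),np.round(r[1],1),round(r[2]),r[3],plane(d,r[0],92 if n=='org' else 78).round(1))
E
```

```text
[507.22267951 116.69216011 320.6730349 ] 5.657592798652441
blue [303.5 169.5] [19.  3.] 90 44.0 [515.3  96.9  78. ]
blue [484.5 140.5] [ 7. 11.] 90 25.0 [ 507.4 -114.2   78. ]
blue [203.  162.8] [167.   71.7] 17 3667.0 [546.4 211.8  78. ]
blue [514.  102.1] [ 19.8 105.7] 20 1688.0 [ 543.6 -148.8   78. ]
org [489.9 300.6] [ 5.2 20.9] 16 50.5 [ 308.7 -102.4   92. ]
org [ 75.4 293. ] [12.5  4.2] 84 26.0 [420.1 408.2  92. ]
org [ 75.  278.5] [ 4. 13.] 0 30.0 [439.2 401.8  92. ]
org [490.8 274. ] [27.5  5.1] 79 70.0 [ 345.1 -105.4   92. ]
org [296.5 173. ] [24.  7.] 90 166.5 [515.  105.8  92. ]
org [100.4 170.6] [25.6  7.8] 83 168.0 [561.9 326.2  92. ]
```

View pics/w1.png

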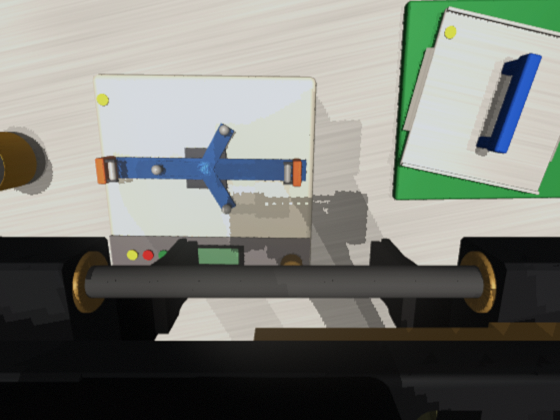

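The wrist view clearly shows the carrier: balls at about (156,170), (224,130) and (226,209), and rollers at (112,170) and (288,174). The bar is at (514,102). I'll take a settled picture and measure the balls.

```bash
python3 - <<'E'
from h import *
d=snap('wrist','w2'); s=arm.get_state(); print(np.round(s['position'],1),np.round(s['dq'],2))
hsv=cv2.cvtColor(d['frame'],cv2.COLOR_RGB2HSV).astype(int)
# carrier: y-ball/roller area; mask of low saturation pixels near the blue carrier, filled hull
b=cv2.inRange(hsv.astype(np.uint8),*map(np.array,BLUE))
n,l,st,ce=cv2.connectedComponentsWithStats(b); k=max(range(1,n),key=lambda i:st[i,4] if ce[i][0]<330 else 0)
print(ce[k],st[k])
x,y,w,h=st[k][:4]
crop=d['frame'][y-15:y+h+15,x-20:x+w+20]; print('crop origin',x-20,y-15)
g=((hsv[...,1]<110)&(hsv[...,2]<205)).astype(np.uint8)*255
for c in cv2.findContours(g[y-15:y+h+15,x-20:x+w+20],cv2.RETR_LIST,cv2.CHAIN_APPROX_NONE)[0]:
    if 20<cv2.contourArea(c)<400:
        (u,v),r=cv2.minEnclosingCircle(c); print(np.round([u+x-20,v+y-15,r],1),cv2.contourArea(c))
cv2.imwrite('pics/c2.png',cv2.resize(crop[:,:,::-1],None,fx=3,fy=3,interpolation=0))
E
```

```text
[507.5 112.2 320.4] [ 2.6  -0.51  4.54  0.88  1.85  0.52  1.17]
[204.75421496 168.24683878] [ 113  130  175   77 3796]
crop origin 93 115
[153.5 169.5   6.7] 97.0
[116.5 170.    8. ] 57.0
[106.5 170.5   8.6] 57.0
[294.6 172.5  14.9] 350.0
```

View pics/c2.png

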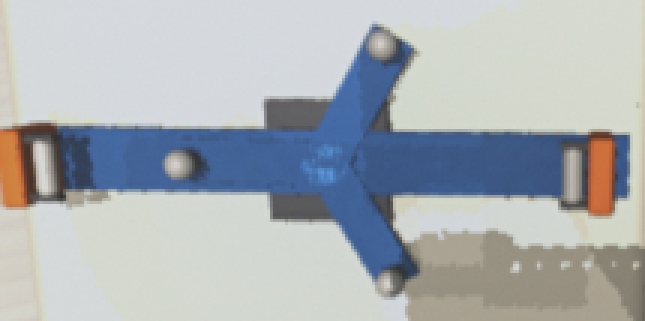

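The crop shows the +y ball at (153.3,169.5), the other balls at (219.8,129.8) and (223,209.3), and the rollers at (108,171) and (284,173.3).

```bash
python3 - <<'E'
from h import *
d=load('w2')
B=np.array([plane(d,p,75) for p in((153.3,169.5),(219.8,129.8),(223,209.3))])[:,:2]
Ro2=np.array([plane(d,p,87) for p in((108,171),(284,173.3))])[:,:2]
c=B.mean(0); print('balls',B.round(1),'c',c.round(1),'r',np.linalg.norm(B-c,axis=1).round(1))
print('side lengths (95.3)',[round(np.linalg.norm(B[i]-B[i-1]),1) for i in range(3)])
v=B-c; a=np.degrees(np.arctan2(v[:,1],v[:,0])); print('yaw est',a-np.array([90,-30,-150]))
r=Ro2[0]-Ro2[1]; print('rollers mid',Ro2.mean(0).round(1),np.linalg.norm(r),'yaw',np.degrees(np.arctan2(r[1],r[0]))-90)
# housing edges yaw: top view housing white edge
for z,t in((78,'bar'),):
    r=max(blobs(d,*BLUE,(420,30,560,200)),key=lambda q:q[3]); print(t,plane(d,r[0],z))
s=arm.get_state(); print(s['position'])
plan(537,-154,200,-23.1)
# triangulate roller/catch tops from top0 & scene0
E
```

```text
balls [[549.4 268.6]
 [578.7 179.4]
 [485.3 198.6]] c [537.8 215.5] r [54.3 54.6 55.1]
side lengths (95.3) [np.float64(94.9), np.float64(93.9), np.float64(95.3)]
yaw est [-12.29842665 -11.47167458 -12.11215213]
rollers mid [537.4 215.9] 204.52661338726384 yaw -12.029317375997564
bar [ 543.6162257  -149.20915903   78.        ]
[507.52613708 112.21705217 320.39044262]
shift m [0.082  0.2552 0.12  ] turn [-0.06  0.05 11.61] rows 7.042120103016237
```

Emit:
arm_command(
  motion=[
    [[1,0.01,0.032,0.015,0,0,1.5],[1,0.02,0.064,0.03,0,0,3],[1,0.031,0.096,0.045,0,0,4.5],[1,0.041,0.128,0.06,0,0,6],[1,0.051,0.16,0.075,0,0,7.5],[1,0.062,0.192,0.09,0,0,9],[1,0.072,0.224,0.105,0,0,10.5],[1,0.082,0.255,0.12,0,0,11.6],[1,0.082,0.255,0.12,0,0,11.6],[1,0.082,0.255,0.12,0,0,11.6]],
  ],
)

```text
t: 2.8
position: [533.6, -162.6, 198.8]
orientation: [179.9, 0.2, -24.0]
wrist_force: [-0.0, 0.8, 0.0]
finger_gap: 0.999
finger_force: 0.0
```

```bash
python3 - <<'E'
from h import *
d=snap('wrist','w3'); s=arm.get_state(); print(np.round(s['position'],1),s['orientation'],np.round(s['dq'],2))
r=max(blobs(d,*BLUE),key=lambda q:q[3]); print(r)
P=np.array([plane(d,p,78)[:2] for p in cv2.boxPoints(r[:3])]); print(P.round(1),P.mean(0))
for a,b in zip(P,np.roll(P,1,0)): print(np.linalg.norm(a-b),np.degrees(np.arctan2(*(a-b)[::-1])))
for r in blobs(d,(20,80,120),(35,255,255)): print('yel',r[0],plane(d,r[0],32.5),r[3])
E
```

```text
[ 534.7 -160.1  199.9] [-1.79992488e+02  1.00823813e-01 -2.37392127e+01] [-1.55 -1.32 -2.56 -0.54 -0.41  0.02 -0.14]
((270.9996337890625, 195.9807891845703), (124.20780181884766, 18.227397918701172), 88.8982925415039, 2030.0)
[[ 593.4 -168.9]
 [ 587.7 -182.4]
 [ 489.  -140.2]
 [ 495.2 -125.4]] [ 541.33588518 -154.2419297 ]
107.42310080031321 -23.901696479777385
14.680763692802811 -112.97874456892436
107.3833142179058 156.87086803743532
16.129285938187707 67.11439426478704
yel (74.0, 285.0) [532.5035391   79.00430883  32.5       ] 22.5
yel (182.25001525878906, 116.25001525878906) [ 637.08059078 -106.12530887   32.5       ] 159.5
```

View pics/w3.png

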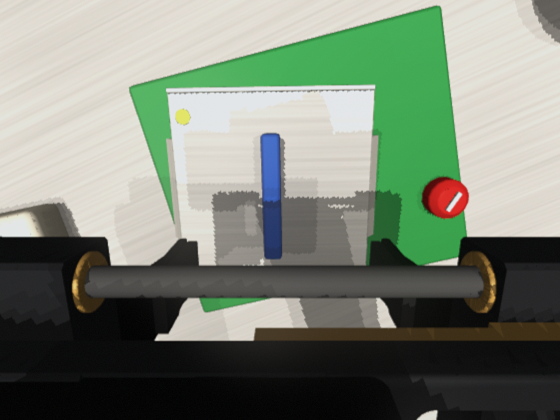

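The wrist view shows the bar from (270,133) to (273,259), the fingers clear on both sides, the dot at (183,116), and the timer at (445,197), well clear. I'll descend next.

```bash
python3 -c "
from h import *
plan(539.5,-154.2,49,-23.1)"
```

```text
shift m [ 0.0023 -0.0073  0.1509] turn [-0.01  0.1  -0.64] rows 3.622365831421617
```

Emit:
arm_command(
  motion=[
    [[1,0.002,-0.005,0.025,0,0,-0.4],[1,0.003,-0.006,0.05,0,0,-0.4],[1,0.003,-0.006,0.075,0,0,-0.4],[1,0.003,-0.006,0.1,0,0,-0.4],[1,0.003,-0.006,0.12,0,0,-0.4],[1,0.003,-0.006,0.135,0,0,-0.4],[1,0.003,-0.006,0.145,0,0,-0.4],[1,0.003,-0.006,0.15,0,0,-0.4],[1,0.003,-0.006,0.151,0,0,-0.4],[1,0.003,-0.006,0.151,0,0,-0.4]],
  ],
)

```text
t: 3.68
position: [541.4, -154.0, 50.3]
orientation: [-180.0, -0.1, -23.1]
wrist_force: [0.1, 0.2, 0.6]
finger_gap: 0.997
finger_force: 0.0
```

Emit:
arm_command(
  motion=[
    [[-1,0,0,0,0,0,0],[-1,0,0,0,0,0,0],[-1,0,0,0,0,0,0],[-1,0,0,0,0,0,0],[-1,0,0,0,0,0,0],[-1,0,0,0,0,0,0],[-1,0,0,0,0,0,0],[-1,0,0,0,0,0,0],[-1,0,0,0,0,0,0],[-1,0,0,0,0,0,0]],
  ],
  newtons=45,
)

```text
t: 4.52
position: [540.8, -154.3, 49.5]
orientation: [180.0, 0.0, -23.2]
wrist_force: [-0.3, -0.4, 1.1]
finger_gap: 0.326
finger_force: 0.0
```

```bash
python3 - <<'E'
from h import *
s=arm.get_state(); print({k:np.round(v,2) for k,v in s.items()})
E
```

```text
{'t': np.float64(4.52), 'joint_pos': array([  36.19,   18.53,  -26.5 ,  105.87,    9.65,   57.81, -107.44]), 'dq': array([-0.08,  0.01,  0.08, -0.01,  0.03, -0.1 ,  0.1 ]), 'joint_efforts': array([  0.  , -41.78,  -4.08, -26.74,   0.  ,  -0.08,  -0.  ]), 'position': array([ 540.76, -154.25,   49.5 ]), 'orientation': array([180.  ,   0.  , -23.15]), 'wrist_force': array([-0.25, -0.37,  1.14]), 'moment': array([ 0.02,  0.01, -0.04]), 'finger_force': np.float64(0.0), 'finger_gap': np.float64(0.33)}
```

Emit:
arm_command(
  motion=[
    [[-1,0,0,0,0,0,0],[-1,0,0,0,0,0,0],[-1,0,0,0,0,0,0],[-1,0,0,0,0,0,0],[-1,0,0,0,0,0,0],[-1,0,0,0,0,0,0],[-1,0,0,0,0,0,0],[-1,0,0,0,0,0,0],[-1,0,0,0,0,0,0],[-1,0,0,0,0,0,0]],
  ],
  newtons=45,
)

```text
t: 5.35
position: [540.8, -154.3, 49.5]
orientation: [180.0, -0.0, -23.2]
wrist_force: [-0.4, 1.2, -0.7]
finger_gap: 0.177
finger_force: 45.0
```

Emit:
arm_command(
  motion=[
    [[-1,0,0,-0.003,0,0,0],[-1,0,0,-0.008,0,0,0],[-1,0,0,-0.018,0,0,0],[-1,0,0,-0.035,0,0,0],[-1,0,0,-0.055,0,0,0],[-1,0,0,-0.08,0,0,0],[-1,0,0,-0.1,0,0,0],[-1,0,0,-0.115,0,0,0],[-1,0,0,-0.122,0,0,0],[-1,0,0,-0.125,0,0,0]],
  ],
)

```text
t: 6.18
position: [541.3, -154.4, 176.1]
orientation: [180.0, -0.1, -23.2]
wrist_force: [0.2, -0.7, -6.7]
finger_gap: 0.181
finger_force: 45.0
```

```bash
python3 - <<'E'
from h import *
d=snap('wrist','w4'); s=arm.get_state(); print({k:np.round(v,2) for k,v in s.items()})
r=max(blobs(d,*BLUE),key=lambda q:q[3]); print(r)
R=Ro.from_euler('xyz',s['orientation'],degrees=True); p=np.array(s['position'])
for u in cv2.boxPoints(r[:3]): print('bar top corner in tool',R.inv().apply(plane(d,u,p[2]+29)-p).round(1))
for r in blobs(d,(20,80,120),(35,255,255),(100,40,260,240)): print('yel',r[0],r[3],R.inv().apply(plane(d,r[0],p[2]+19-50+14.5)-p).round(1))
plan(537.7,215.6,s['position'][2],-12.05)
E
```

```text
{'t': np.float64(6.23), 'joint_pos': array([  37.78,   11.17,  -27.57,   98.7 ,    5.46,   71.38, -104.23]), 'dq': array([-0.18,  1.16,  0.15,  1.47,  0.29, -1.28, -0.27]), 'joint_efforts': array([ 8.000e-02, -4.085e+01, -2.860e+00, -3.285e+01, -2.000e-02,
       -1.000e-02,  1.000e-02]), 'position': array([ 540.98, -154.3 ,  175.55]), 'orientation': array([ 1.7999e+02, -7.0000e-02, -2.3150e+01]), 'wrist_force': array([ 0.35,  0.98, -5.56]), 'moment': array([ 0.01, -0.03,  0.01]), 'finger_force': np.float64(45.0), 'finger_gap': np.float64(0.18)}
((283.5, 209.5), (111.0, 37.0), 90.0, 4005.0)
bar top corner in tool [ 55.9  -7.4 -28.9]
bar top corner in tool [ 55.9   6.9 -28.9]
bar top corner in tool [  9.8   7.4 -29. ]
bar top corner in tool [  9.8  -8.1 -29. ]
yel (121.5, 117.5) 585.5 [ 70.1 -82.   16.6]
shift m [-1.485e-01 -3.388e-01 -2.000e-04] turn [  0.02  -0.07 -11.1 ] rows 8.870805273688465
```

View pics/w4.png

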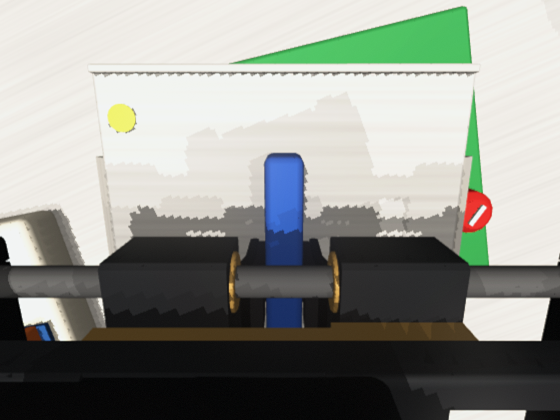

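The platter is held level: the bar's far end is at (284,154), the top edge runs from (90,69) to (478,69), and the dot is on the +y side at (121,117). It sits about 0.9 mm off along tool x. I'll carry it over the scale next.

Emit:
arm_command(
  motion=[
    [[-1,-0.007,-0.016,0,0,0,-0.6],[-1,-0.02,-0.046,0,0,0,-1.5],[-1,-0.036,-0.083,0,0,0,-2.7],[-1,-0.053,-0.121,0,0,0,-4],[-1,-0.07,-0.159,0,0,0,-5.2],[-1,-0.087,-0.197,0,0,0,-6.5],[-1,-0.103,-0.235,0,0,0,-7.7],[-1,-0.12,-0.273,0,0,0,-9],[-1,-0.136,-0.31,0,0,0,-10.2],[-1,-0.147,-0.333,0,0,0,-11]],
  ],
)

```text
t: 7.07
position: [534.1, 215.7, 173.4]
orientation: [-179.9, 0.2, -11.8]
wrist_force: [-0.2, 0.7, -6.1]
finger_gap: 0.18
finger_force: 45.0
```

Emit:
arm_command(
  motion=[
    [[-1,-0.001,-0.004,0.002,0,0,-0.1],[-1,-0.001,-0.005,0.006,0,0,-0.1],[-1,-0.001,-0.005,0.012,0,0,-0.1],[-1,-0.001,-0.005,0.018,0,0,-0.1],[-1,-0.001,-0.005,0.024,0,0,-0.1],[-1,-0.001,-0.005,0.028,0,0,-0.1],[-1,-0.001,-0.005,0.03,0,0,-0.1],[-1,-0.001,-0.005,0.03,0,0,-0.1],[-1,-0.001,-0.005,0.03,0,0,-0.1],[-1,-0.001,-0.005,0.03,0,0,-0.1]],
  ],
)

```text
t: 7.9
position: [536.9, 214.8, 144.9]
orientation: [-180.0, -0.0, -12.1]
wrist_force: [0.3, 0.5, -5.4]
finger_gap: 0.176
finger_force: 45.0
```

```bash
python3 - <<'E'
from h import *
d=snap('wrist','w5'); s=arm.get_state(); print({k:np.round(s[k],2) for k in('position','orientation','wrist_force','dq')})
R=Ro.from_euler('xyz',s['orientation'],degrees=True); p=np.array(s['position'])
r=max(blobs(d,*BLUE,(240,130,330,230)),key=lambda q:q[3])
for u in cv2.boxPoints(r[:3]): print(R.inv().apply(plane(d,u,p[2]+29)-p).round(1))
plan(536.8,215.8,125,-12.05)
E
```

```text
{'position': array([536.96, 214.89, 144.98]), 'orientation': array([-1.7998e+02, -5.0000e-02, -1.2060e+01]), 'wrist_force': array([ 0.32,  0.34, -6.54]), 'dq': array([-0.2 , -0.09,  0.03,  0.01, -0.03, -0.03, -0.07])}
[ 55.7  -7.1 -29. ]
[ 55.7   7.  -29. ]
[ 25.5   7.4 -29. ]
[ 25.5  -7.6 -29. ]
shift m [-0.0004 -0.0009  0.02  ] turn [-0.02 -0.05 -0.01] rows 0.47973023771510753
```

View pics/w5.png

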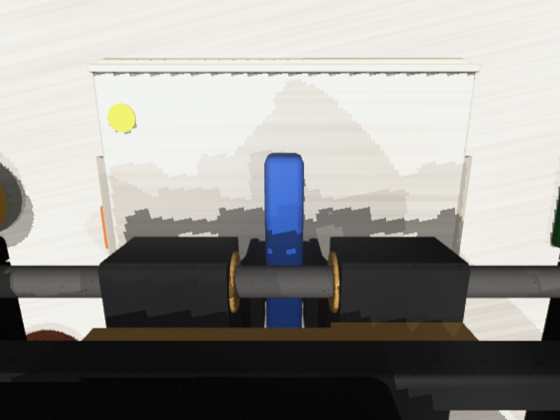

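The grasp hasn't shifted, and the scale's +y catch shows at (104,227). I'll lower in stages, watching the force.

Emit:
arm_command(
  motion=[
    [[-1,0,-0.0005,0.003,0,0,0],[-1,0,-0.001,0.006,0,0,0],[-1,0,-0.001,0.009,0,0,0],[-1,0,-0.001,0.012,0,0,0],[-1,0,-0.001,0.015,0,0,0],[-1,0,-0.001,0.018,0,0,0],[-1,0,-0.001,0.02,0,0,0],[-1,0,-0.001,0.021,0,0,0],[-1,0,-0.001,0.022,0,0,0],[-1,0,-0.001,0.022,0,0,0]],
  ],
)

```text
t: 8.78
position: [536.8, 215.7, 122.4]
orientation: [180.0, 0.0, -12.1]
wrist_force: [0.2, -0.5, -6.5]
finger_gap: 0.179
finger_force: 45.0
```

Emit:
arm_command(
  motion=[
    [[-1,0,0,0.001,0,0,0],[-1,0,0,0.002,0,0,0],[-1,0,0,0.003,0,0,0],[-1,0,0,0.004,0,0,0],[-1,0,0,0.0045,0,0,0],[-1,0,0,0.005,0,0,0],[-1,0,0,0.0055,0,0,0],[-1,0,0,0.006,0,0,0],[-1,0,0,0.006,0,0,0],[-1,0,0,0.006,0,0,0]],
  ],
)

```text
t: 9.62
position: [537.1, 216.0, 117.2]
orientation: [-180.0, -0.0, -12.0]
wrist_force: [-1.8, -1.2, -0.1]
finger_gap: 0.183
finger_force: 45.0
```

Emit:
arm_command(
  motion=[
    [[-1,0,0,0.0005,0,0,0],[-1,0,0,0.001,0,0,0],[-1,0,0,0.0015,0,0,0],[-1,0,0,0.002,0,0,0],[-1,0,0,0.0025,0,0,0],[-1,0,0,0.003,0,0,0],[-1,0,0,0.0035,0,0,0],[-1,0,0,0.0035,0,0,0],[-1,0,0,0.0035,0,0,0],[-1,0,0,0.0035,0,0,0]],
  ],
)

```text
t: 10.45
position: [538.3, 216.9, 115.0]
orientation: [-179.9, -0.2, -12.0]
wrist_force: [-1.6, 0.9, 7.4]
finger_gap: 0.178
finger_force: 45.0
```

Emit:
arm_command(
  motion=[
    [[-1,0,0,0.0003,0,0,0],[-1,0,0,0.0006,0,0,0],[-1,0,0,0.0009,0,0,0],[-1,0,0,0.0012,0,0,0],[-1,0,0,0.0015,0,0,0],[-1,0,0,0.0015,0,0,0],[-1,0,0,0.0015,0,0,0],[-1,0,0,0.0015,0,0,0],[-1,0,0,0.0015,0,0,0],[-1,0,0,0.0015,0,0,0]],
  ],
)

```text
t: 11.28
position: [537.2, 215.4, 111.3]
orientation: [180.0, -0.0, -12.1]
wrist_force: [1.7, -1.4, -2.3]
finger_gap: 0.175
finger_force: 46.2
```

The underside is at about 79.8 mm, below the ball tops, so the balls are entering the grooves. I'll ease down the last 2 mm.

Emit:
arm_command(
  motion=[
    [[-1,0,0,0.0003,0,0,0],[-1,0,0,0.0006,0,0,0],[-1,0,0,0.0009,0,0,0],[-1,0,0,0.0012,0,0,0],[-1,0,0,0.0015,0,0,0],[-1,0,0,0.0018,0,0,0],[-1,0,0,0.0018,0,0,0],[-1,0,0,0.0018,0,0,0],[-1,0,0,0.0018,0,0,0],[-1,0,0,0.0018,0,0,0]],
  ],
)

```text
t: 12.12
position: [536.5, 215.4, 109.4]
orientation: [179.9, 0.0, -12.1]
wrist_force: [1.0, -2.6, -3.7]
finger_gap: 0.176
finger_force: 45.2
```

```bash
python3 - <<'E'
from h import *
s=arm.get_state(); print({k:np.round(s[k],2) for k in('position','orientation','wrist_force','moment','dq')})
E
```

```text
{'position': array([536.47, 215.41, 109.44]), 'orientation': array([ 1.7995e+02,  4.0000e-02, -1.2060e+01]), 'wrist_force': array([ 1.  , -2.61, -3.67]), 'moment': array([-0.17, -0.3 ,  0.18]), 'dq': array([ 0.07, -0.06,  0.08, -0.03,  0.04,  0.08, -0.14])}
```

Emit:
arm_command(
  motion=[
    [[-1,0,0,0.0002,0,0,0],[-1,0,0,0.0004,0,0,0],[-1,0,0,0.0006,0,0,0],[-1,0,0,0.0008,0,0,0],[-1,0,0,0.001,0,0,0],[-1,0,0,0.001,0,0,0],[-1,0,0,0.001,0,0,0],[-1,0,0,0.001,0,0,0],[-1,0,0,0.001,0,0,0],[-1,0,0,0.001,0,0,0]],
  ],
)

```text
t: 12.95
position: [537.1, 215.7, 109.0]
orientation: [180.0, -0.0, -12.1]
wrist_force: [-0.0, -4.1, 1.8]
finger_gap: 0.18
finger_force: 45.1
```

The force is now climbing for little travel at TCP 109.0, so this is the seat. I'll soften the grip so the platter can self-centre, then open.

Emit:
arm_command(
  motion=[
    [[-1,0,0,0,0,0,0],[-1,0,0,0,0,0,0],[-1,0,0,0,0,0,0],[-1,0,0,0,0,0,0],[-1,0,0,0,0,0,0],[-1,0,0,0,0,0,0],[-1,0,0,0,0,0,0],[-1,0,0,0,0,0,0],[-1,0,0,0,0,0,0],[-1,0,0,0,0,0,0]],
  ],
  newtons=4,
)

```text
t: 13.78
position: [537.2, 215.7, 108.8]
orientation: [-180.0, -0.0, -12.1]
wrist_force: [2.8, -5.1, 1.0]
finger_gap: 0.18
finger_force: 4.0
```

```bash
python3 - <<'E'
from h import *
s=arm.get_state(); print({k:np.round(s[k],2) for k in('position','orientation','wrist_force','moment','finger_force')})
E
```

```text
{'position': array([537.23, 215.67, 108.84]), 'orientation': array([-1.800e+02, -4.000e-02, -1.207e+01]), 'wrist_force': array([ 2.84, -5.05,  0.98]), 'moment': array([-0.81, -0.55,  0.06]), 'finger_force': np.float64(4.01)}
```

Emit:
arm_command(
  motion=[
    [[-0.5,0,0,0,0,0,0],[-0.4,0,0,0,0,0,0],[-0.2,0,0,0,0,0,0],[0,0,0,0,0,0,0],[0,0,0,0,0,0,0],[0,0,0,0,0,0,0],[0,0,0,0,0,0,0],[0,0,0,0,0,0,0],[0,0,0,0,0,0,0],[0,0,0,0,0,0,0]],
  ],
)

```text
t: 14.62
position: [536.8, 215.7, 108.7]
orientation: [180.0, 0.0, -12.1]
wrist_force: [0.4, 0.7, 0.4]
finger_gap: 0.502
finger_force: 0.0
```

Emit:
arm_command(
  motion=[
    [[0,0,0,-0.005,0,0,0],[0,0,0,-0.015,0,0,0],[0,0,0,-0.03,0,0,0],[0.3,0,0,-0.05,0,0,0],[0.5,0,0,-0.075,0,0,0],[0.7,0,0,-0.1,0,0,0],[1,-0.01,0,-0.125,0,0,0],[1,-0.02,0,-0.145,0,0,0],[1,-0.03,0,-0.155,0,0,0],[1,-0.03,0,-0.16,0,0,0]],
  ],
)

```text
t: 15.45
position: [506.7, 224.0, 272.2]
orientation: [-179.9, -0.2, -11.9]
wrist_force: [0.3, 0.9, 0.0]
finger_gap: 0.938
finger_force: 0.0
```

```bash
python3 - <<'E'
from h import *
d=snap('wrist','w6'); s=arm.get_state(); print(np.round(s['position'],1))
t=snap('top','t6'); sc=snap('scene','s6')
r=max(blobs(d,*BLUE,(200,80,400,240)),key=lambda q:q[3]); P=cv2.boxPoints(r[:3])
for z in(137.6,): print(np.round([plane(d,p,z) for p in P],1),'expected top z 137.6')
# predicted platter top corners/edges seated vs image
c=np.array([537.7,215.6,0]);Rz=Ro.from_euler('z',-12.05,degrees=True)
img=d['frame'][:,:,::-1].copy()
for x,y,z in[(95,95,92.1),(95,-95,92.1),(-95,95,92.1),(-95,-95,92.1),(55,8,137.6),(55,-8,137.6),(0,102,87),(0,-102,87)]:
    for dd,n in((d,'w'),(sc,'s')):
        u=proj(dd,c+Rz.apply([x,y,z])); print(n,(x,y,z),u.round(1))
s6=sc['frame'][140:260,280:430,::-1]
cv2.imwrite('pics/s6c.png',np.vstack([cv2.resize(s6,(500,400)),cv2.resize(img[:250],(500,200))]))
E
```

```text
[507.8 223.2 271.9]
[[591.1 211.3 137.6]
 [588.2 197.6 137.6]
 [483.5 219.  137.6]
 [486.6 234.  137.6]] expected top z 137.6
w (95, 95, 92.1) [183.7  55.7]
s (95, 95, 92.1) [405.5 206.7]
w (95, -95, 92.1) [389.   55.7]
s (95, -95, 92.1) [339.5 222.7]
w (-95, 95, 92.1) [196.4 248.7]
s (-95, 95, 92.1) [377.6 158.2]
w (-95, -95, 92.1) [375.4 249. ]
s (-95, -95, 92.1) [316.2 171.8]
w (55, 8, 137.6) [276.8  97.6]
s (55, 8, 137.6) [372.2 192. ]
w (55, -8, 137.6) [296.2  97.6]
s (55, -8, 137.6) [366.6 193.3]
w (0, 102, 87) [184.9 158.3]
s (0, 102, 87) [393.  182.1]
w (0, -102, 87) [387.3 158.5]
s (0, -102, 87) [324.8 197.9]
```

View pics/w6.png

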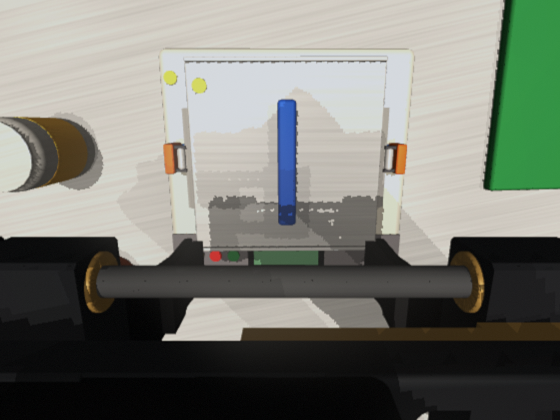

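View pics/s6c.png

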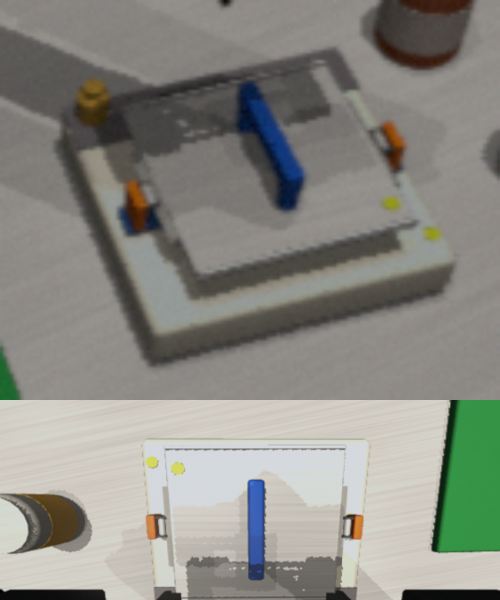

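The platter sits centred under both rollers. The bar centre measures (537.4, 215.5) against the expected (537.7, 215.6), and the yaw is -12.2°. The dots at (170,78) and (199,86) face each other, and the weight, timer, jar and can look undisturbed. Handing in.

```bash
python3 -c "
from h import *
print(arm.job_done())"
```

```text
the job is handed in; nothing more can be done
None
```

I set the platter on the scale's three balls under both rollers, bar pointing to the console, released it and handed the job in; the force and height at touchdown and the last pictures agree that it is seated, though I did not measure its level directly.

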